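Set out the polishing laps by size for the gauge

TASK

Set the four lens-polishing laps out on the tray in order of diameter for checking on the dial gauge: one centred on each rubber rest, the smallest on the rest nearest the gauge and the largest at the far end. Keep them upright and set them down rather than dropping them, and leave the gauge and the bottle where they stand.

Things in the scene. Friction and masses are not known exactly. Their poses are not given: they have to be found in the camera images.
- lap_38: Loose lens-polishing lap, the smallest of four: upright round aluminium block, diameter 38 mm, straight side 28 mm high, then a shallow dome with a grey pad (top at 31 mm); about 100 g. It starts upright on the bench (z = 0), nearer the robot than the tray. Origin: centre of its flat underside, z up. Grip its straight side from above, at any yaw.
- lap_48: Loose lens-polishing lap, the second smallest of four: upright round aluminium block, diameter 48 mm, straight side 28 mm high, then a shallow dome with a grey pad (top at 32 mm); about 160 g. It starts upright on the bench (z = 0), nearer the robot than the tray. Origin: centre of its flat underside, z up. Grip its straight side from above, at any yaw.
- lap_58: Loose lens-polishing lap, the second largest of four: upright round aluminium block, diameter 58 mm, straight side 28 mm high, then a shallow dome with a grey pad (top at 33 mm); about 230 g. It starts upright on the bench (z = 0), nearer the robot than the tray. Origin: centre of its flat underside, z up. Grip its straight side from above, at any yaw.
- lap_68: Loose lens-polishing lap, the largest of four: upright round aluminium block, diameter 68 mm, straight side 28 mm high, then a shallow dome with a grey pad (top at 33 mm); about 310 g. It starts upright on the bench (z = 0), nearer the robot than the tray. Origin: centre of its flat underside, z up. Grip its straight side from above, at any yaw.
- rest_1: Fixed round black rubber rest, diameter 76 mm, 3 mm thick, at the left end of the row (largest y). The four lie about 105 mm apart along a fixed aluminium tray (430 x 100 x 8 mm high) that lies along y, turned up to 8 degrees. Origin: centre of its underside, 8 mm above the bench; its top is at 11 mm. Its y axis runs along the tray, x across.
- rest_2: Fixed round black rubber rest, diameter 76 mm, 3 mm thick, second from the left. The four lie about 105 mm apart along a fixed aluminium tray (430 x 100 x 8 mm high) that lies along y, turned up to 8 degrees. Origin: centre of its underside, 8 mm above the bench; its top is at 11 mm. Its y axis runs along the tray, x across.
- rest_3: Fixed round black rubber rest, diameter 76 mm, 3 mm thick, third from the left. The four lie about 105 mm apart along a fixed aluminium tray (430 x 100 x 8 mm high) that lies along y, turned up to 8 degrees. Origin: centre of its underside, 8 mm above the bench; its top is at 11 mm. Its y axis runs along the tray, x across.
- rest_4: Fixed round black rubber rest, diameter 76 mm, 3 mm thick, at the right end of the row (smallest y). The four lie about 105 mm apart along a fixed aluminium tray (430 x 100 x 8 mm high) that lies along y, turned up to 8 degrees. Origin: centre of its underside, 8 mm above the bench; its top is at 11 mm. Its y axis runs along the tray, x across.
- gauge: Dial gauge on a stand, standing on the bench just beyond one end of the tray, left or right: grey base 110 x 80 x 14 mm, steel column, round dial of 58 mm facing away from the robot, 174 mm tall, 1.8 kg, loose. Origin: centre of the underside of the base. The end of the tray nearest to it is the gauge end. Not to be moved.
- bottle: White cleaner bottle with a grey cap, diameter 54 mm, 150 mm tall, loose, standing on the bench just beyond the other end of the tray. Origin: centre of its underside. Not to be moved.
There are look-alikes about, which are no part of the job. Leave any purple look-alike of the lap_68 alone.

How it is judged:
At the end, for the whole second after the job is handed in: Each lap stands upright (within 0.08 rad), at rest and released, on its own rubber rest, its centre within 12 mm of the centre of the rest; counted from the gauge end of the tray, the diameters are 38, 48, 58, 68 mm (((horizontal distance between gauge and rest_1 below 0.3 m and horizontal distance between lap_38 and rest_1 below 0.012 m and horizontal distance between lap_48 and rest_2 below 0.012 m and horizontal distance between lap_58 and rest_3 below 0.012 m and horizontal distance between lap_68 and rest_4 below 0.012 m) or (horizontal distance between gauge and rest_4 below 0.3 m and horizontal distance between lap_38 and rest_4 below 0.012 m and horizontal distance between lap_48 and rest_3 below 0.012 m and horizontal distance between lap_58 and rest_2 below 0.012 m and horizontal distance between lap_68 and rest_1 below 0.012 m)) and angle between each of lap_38, lap_48, lap_58, lap_68's own z axis and vertical below 0.08 rad and height (world z) of lap_38 between 0.008 and 0.015 m and linear speed of each of lap_38, lap_48, lap_58, lap_68 below 0.01 m/s and angular speed of each of lap_38, lap_48, lap_58, lap_68 below 0.1 rad/s and height (world z) of lap_48 between 0.008 and 0.015 m and height (world z) of lap_58 between 0.008 and 0.015 m and height (world z) of lap_68 between 0.008 and 0.015 m); the robot touches nothing.
It fails at once if the gauge is moved by more than 20 mm (distance of gauge from where it was at the start of the episode above 0.02 m).
It fails at once if the bottle is moved by more than 20 mm (distance of bottle from where it was at the start of the episode above 0.02 m).
It fails at once if a lap is tipped by more than about 35 degrees (angle between any of lap_38, lap_48, lap_58, lap_68's own z axis and vertical above 0.6 rad).
It fails at once if a lap is dropped (falls free by more than about 12 mm) or knocked away: faster than 0.5 m/s while no finger touches it ((linear speed of lap_38 above 0.5 m/s and contact force between lap_38 and the fingers below 0.02 N) or (linear speed of lap_48 above 0.5 m/s and contact force between lap_48 and the fingers below 0.02 N) or (linear speed of lap_58 above 0.5 m/s and contact force between lap_58 and the fingers below 0.02 N) or (linear speed of lap_68 above 0.5 m/s and contact force between lap_68 and the fingers below 0.02 N)).
It also fails if it takes over 80 s, if anything falls off the work surface, if the arm or the gripper's body presses on something with over 40 N, if the wrist force passes 120 N, or if a joint passes its speed limit or range.

ROBOT

A 6-joint arm with a two-finger parallel gripper is mounted at the origin on the work surface. World frame = base frame: x ahead of the robot, y to its left, z up, the work surface at z = 0. Lengths are in m, angles in rad, forces in N, time in s.
With the tool pointing down it reaches from about 0.375 to 0.975 m from the base axis. Payload 3.8 kg.
Tool frame: the origin (TCP) lies midway between the tips of the shut fingers; the grasp point (between the pads) lies 19 mm behind it; z points along the fingers, y is the direction in which the jaws open and shut (so a half turn about z gives the same grasp; the last joint's range is limited). The gripper opens to 85 mm and grips with 20 to 120 N. Pads are 22 mm wide; open, the fingers measure 114 mm over their backs; the gripper's body (76 mm by 85 mm) begins 54 mm behind the grasp point. The pads swing forward as they close: fully open they stand 13 mm farther back than shut.
Start: joints at [-1.211, 0.264, 1.604, -0, 1.274, -0.037], TCP at [0.261, -0.623, 0.231] pointing down, gripper open.
Joint ranges: [-2.63, 2.63], [-0.94, 2.18], [0.31, 2.57], [-1.31, 4.45], [0, 2.66], [-2.55, 2.55]. Speed limits (rad/s): [2.57, 2.57, 3.14, 3.14, 3.14, 3.14].

INTERFACE

Orientations are given as a rotation vector (axis times angle).
In Python, from workcell import bot gives the robot as it stands. The module is installed in compiled form; this text tells all that it offers.
- The arm moves only by the tool play_rows, never from a script. Its argument "series" is a list of rows, each an object with "translation": the shift along the tool's x, y, z in m, a list of three; "spin": the turn about the tool's z in units of 5 degrees (1.0 is 5 degrees). In form: [{"translation": [dx, dy, dz], "spin": spin}, ...]. A call has 1 to 5 rows; each row shifts and turns the commanded pose from where the row before left it, along the tool's axes as they then stand; what a row does not reach is not made up. A row lasts 1/10 s, in which the tool goes at most 50 mm and 8.59 degrees, less where a joint would pass 70% of its speed; a pose out of reach is approached as far as the arm can. A call is refused whole if a number of a shift passes 0.05 or a number of a turn 1, either way. A call with a gripper value outside its range is refused whole. "jaw" is the gripper's target within -1 to 1 (fully open at 1, half-way at 0, shut at -1), set as the call begins (left out, the last holds). The fingers move at their own pace and stop on an object; "force" is the grip in N (left out, the last holds). Time passes only in rows, so rows that do not move let the fingers close. It gives the time, the measured TCP pose, the force and the opening at its end, in the units of the state.
- bot.read_state(): the state, without advancing time (a new reading comes with each control period).
- bot.read_camera(name): name is "scene" or "top" or "wrist"; returns the picture (400x640x3 uint8, blue, green, red); there is no depth.
- bot.get_calibration(name): a dict with "fov_y" (degrees; the focal length in pixels is half the picture's height over the tangent of half this angle, whatever the lens; pixels are square), "cx", "cy" (the principal point, pixels), "k1" (the pictures are not rectified: a ray, as slopes to the right and down, at radius r is drawn at 1 + k1 r^2 times it, then the intrinsics apply), "R" (3x3) and "t" (3): a world point X has camera coordinates R X + t. Camera axes: x right, y down, z forward; pixel columns grow to the right and rows downward; lengths in m; the calibration is good to about 2 mm. A picture is of the moment at which its call begins: read the wrist's pose just before it. get_calibration takes no time and is no camera call; for the wrist camera it gives the pose at the moment of the call.
- bot.finish_job(): hands the job in, once; it reports no verdict.
The state is a dict: "time": time; "q": joint angles; "joint_vel": joint speeds; "joint_torque": joint torques, N m; "tool_pos": TCP position; "tcp_rot": TCP orientation; "wrist_force": force on the tool from outside, world axes, zero at the start; "torque": the same for the moment, N m; "width": opening from 0.0 (shut) to 1.0 (fully open).
Only numpy, scipy, OpenCV 4.12 (cv2) and the standard library are available. Lean on these libraries where they do the work, as an engineer would, in place of code of your own. Each camera call takes 0.05 s, during which the arm holds its last target. There are 200 camera calls.

## Working session

There is one attempt and no reset: what is moved stays moved. The work goes in short steps, Python scripts to look and compute and a tool call to move; the robot and the scene stay as the last step left them, time stands still between calls to the robot, and variables do not carry over. Pictures are saved under pics/ and viewed, about 12 in all and at most 16, crops included, and the job is handed in when it is done.

Besides the shell and the picture viewer there is one more tool, called after "Emit:" as name([rows], argument=value, ...), one row to a line, values as JSON. play_rows: Moves the arm, as the interface text tells. Its arguments: {"type":"object","properties":{"series":{"type":"array","items":{"type":"object","properties":{"translation":{"type":"array","items":{"type":"number"}},"spin":{"type":"number"}}}},"jaw":{"type":"number"},"force":{"type":"number"}},"required":["series"]}

```bash
mkdir -p pics
cat > h.py <<'E'
import numpy as np, cv2
from workcell import bot
def cal(n):
    c=bot.get_calibration(n); f=200/np.tan(np.radians(c["fov_y"])/2)
    K=np.array([[f,0,c["cx"]],[0,f,c["cy"]],[0,0,1.]]); return K,np.array([c["k1"],0,0,0.]),np.array(c["R"]),np.array(c["t"])
def ray(n,uv,z,C=None):
    K,d,R,t=C or cal(n)
    p=cv2.undistortPoints(np.array(uv,float).reshape(-1,1,2),K,d).reshape(-1,2)
    D=np.c_[p,np.ones(len(p))]@R; o=-R.T@t
    return o+D*((z-o[2])/D[:,2])[:,None]
def proj(n,X,C=None):
    K,d,R,t=C or cal(n)
    return cv2.projectPoints(np.array(X,float).reshape(-1,1,3),cv2.Rodrigues(R)[0],t,K,d)[0].reshape(-1,2)
E
python3 - <<'E'
from h import *
for n in("top","scene"):
    cv2.imwrite(f"pics/{n}0.png",bot.read_camera(n)); print(n,cal(n))
print(bot.read_state())
E
```

```text
top (array([[472.06947468,   0.        , 315.36556888],
       [  0.        , 472.06947468, 200.19220391],
       [  0.        ,   0.        ,   1.        ]]), array([0.02571633, 0.        , 0.        , 0.        ]), array([[ 0.00629544, -0.99974344,  0.02175838],
       [-0.99688019, -0.00798642, -0.07852452],
       [ 0.07867815, -0.02119616, -0.99667471]]), array([0.00882112, 0.49950927, 1.26220735]))
scene (array([[421.45574055,   0.        , 322.16142959],
       [  0.        , 421.45574055, 200.1110472 ],
       [  0.        ,   0.        ,   1.        ]]), array([0.00129262, 0.        , 0.        , 0.        ]), array([[ 3.19687021e-02,  9.99488789e-01,  4.04408764e-04],
       [ 5.81961635e-01, -1.82851170e-02, -8.13010646e-01],
       [-8.12587631e-01,  2.62262455e-02, -5.82248681e-01]]), array([-0.0449047 , -0.24463902,  1.32538398]))
{'time': 0.1, 'q': array([-1.21091899e+00,  2.64718298e-01,  1.60525592e+00,  1.68177961e-05,
        1.27371515e+00, -3.68849794e-02]), 'joint_vel': array([ 9.72425019e-04, -1.01272834e-04, -2.82597939e-03, -7.67542910e-04,
        4.33812483e-04,  4.90179418e-05]), 'joint_torque': array([ 1.12285265e-04, -5.16708219e+01, -3.68588769e+01, -4.42679280e-06,
        6.28044829e-03,  2.10190257e-05]), 'tool_pos': array([ 0.26061826, -0.62192704,  0.23004927]), 'tcp_rot': array([-3.07794642e+00, -6.18736956e-01,  5.04323444e-04]), 'wrist_force': array([-0.22002281,  0.02025668, -0.99457829]), 'torque': array([0.00574185, 0.00338687, 0.00613927]), 'width': 0.9971410960741985}
```

View pics/top0.png

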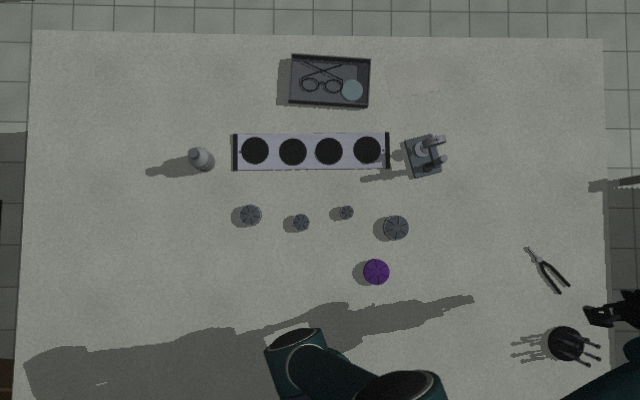

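View pics/scene0.png

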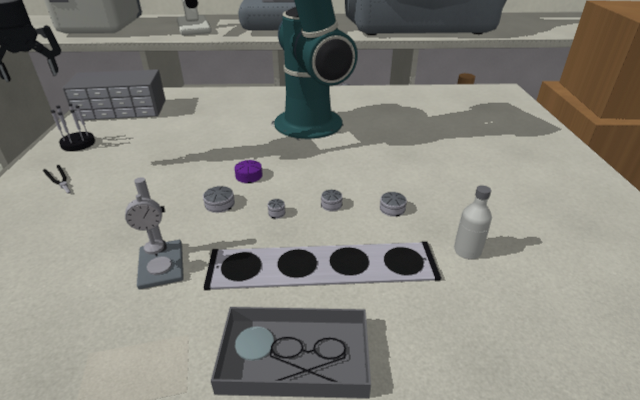

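The top view shows the gauge at the right (425,155), which is the rest_4 end, and the bottle at (200,158). The rests run from rest_1 at (255,150) through (292,152) and (329,151) to rest_4 at (367,150).

Candidates by apparent size:
- lap_58: (250,215)
- lap_48: (301,223)
- lap_38: (346,212)
- lap_68: (396,227). The look-alike is the purple one at (376,271), so I leave that alone.

Next I'll measure these and check them in a close crop.

Run:
```python
from h import *
im=cv2.imread("pics/top0.png"); C=cal("top")
hsv=cv2.cvtColor(im,cv2.COLOR_BGR2HSV)
dark=((hsv[...,2]<40)*255).astype(np.uint8); dark[:, :242]=0; dark[:,386:]=0; dark[:125]=0;dark[180:]=0
cs,_=cv2.findContours(dark,cv2.RETR_EXTERNAL,cv2.CHAIN_APPROX_NONE)
vis=cv2.resize(im[125:290,190:450],None,fx=3,fy=3,interpolation=cv2.INTER_CUBIC)
for c in cs:
    if cv2.contourArea(c)<150: continue
    (u,v),ax,_=cv2.fitEllipse(c); p=ray("top",[[u,v]],.011,C)[0]; print("rest",u,v,ax,p)
    cv2.circle(vis,(int((u-190+.5)*3),int((v-125+.5)*3)),3,(0,0,255),-1)
# predicted rim circles of the laps
for n,u,v,d in(("38",346,212,.038),("48",301,222.5,.048),("58",250.5,214.5,.058),("68",396,227.5,.068)):
    p=ray("top",[[u,v]],.03,C)[0]; print(n,p, "r",np.hypot(*p[:2]))
    a=np.linspace(0,2*np.pi,40); q=proj("top",np.c_[p[0]+d/2*np.cos(a),p[1]+d/2*np.sin(a),0*a+.028],C)
    cv2.polylines(vis,[((q-[190,125]+.5)*3).astype(int)],True,(0,255,0),1)
cv2.imwrite("pics/c1.png",vis)
```

```text
rest 292.3483581542969 151.3876495361328 (25.043554306030273, 25.54052734375) [0.63432018 0.0764148  0.011     ]
rest 328.3260498046875 150.75445556640625 (24.94866180419922, 25.387344360351562) [ 0.63711022 -0.02266551  0.011     ]
rest 254.41201782226562 150.18003845214844 (25.03256607055664, 25.661346435546875) [0.63655151 0.18052728 0.011     ]
rest 366.63372802734375 149.49221801757812 (25.226360321044922, 25.643129348754883) [ 0.64168761 -0.12851566  0.011     ]
38 [ 0.46739462 -0.07004335  0.03      ] r 0.4726137974247435
48 [0.4383086  0.05076019 0.03      ] r 0.4412380580169502
58 [0.45879426 0.18606707 0.03      ] r 0.49508900467064565
68 [ 0.42670245 -0.20467789  0.03      ] r 0.4732525945957656
```

View pics/c1.png

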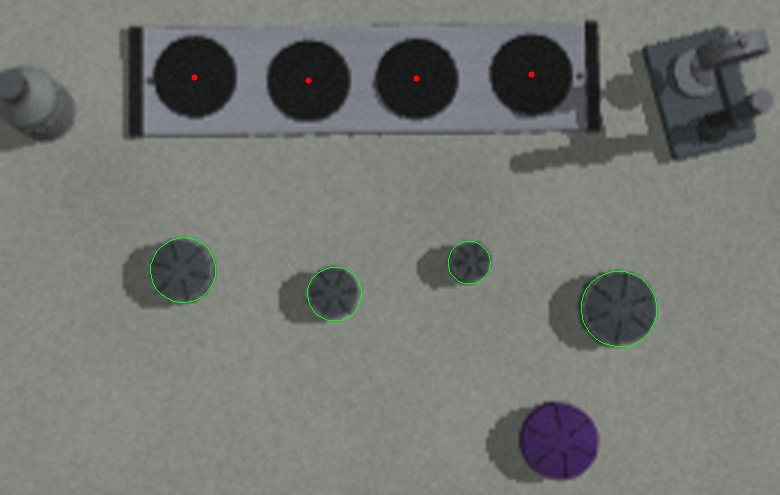

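The crop confirms all four: the green rim circles fit at 38/48/58/68 mm and the purple one is separate. I'll turn the jaws to lie along world x, so that tool x = +y, y = +x and z = down. Then I'll go to lap_68 first.

Emit:
play_rows([
  {"translation": [0,0,0],"spin": -1},
  {"translation": [0,0,0],"spin": -1},
  {"translation": [0,0,0],"spin": -1},
  {"translation": [0,0,0],"spin": -1},
  {"translation": [0,0,0],"spin": -1},
], jaw=1, force=50)

```text
time: 0.6
tool_pos: [0.2607, -0.6221, 0.2305]
tcp_rot: [-2.869, -1.276, -0.0]
wrist_force: [0.5, -0.5, 1.0]
width: 0.997
```

Emit:
play_rows([
  {"translation": [0,0,0],"spin": -1},
  {"translation": [0,0,0],"spin": -1},
  {"translation": [0,0,0],"spin": -1},
  {"translation": [0,0,0],"spin": -1},
  {"translation": [0,0,0],"spin": -1},
])

```text
time: 1.1
tool_pos: [0.2607, -0.6222, 0.2305]
tcp_rot: [-2.525, -1.867, -0.0]
wrist_force: [0.4, -0.0, 0.5]
width: 1.002
```

Emit:
play_rows([
  {"translation": [0,0,0],"spin": -1},
  {"translation": [0,0,0],"spin": -1},
  {"translation": [0,0,0],"spin": -1},
  {"translation": [0,0,0],"spin": -0.45},
  {"translation": [0,0,0],"spin": 0},
])

```text
time: 1.6
tool_pos: [0.2607, -0.6222, 0.2306]
tcp_rot: [-2.221, -2.22, -0.001]
wrist_force: [0.1, -0.0, -0.2]
width: 1.002
```

Emit:
play_rows([
  {"translation": [0.0417,0.0166,0.011]},
  {"translation": [0.0417,0.0166,0.011]},
  {"translation": [0.0417,0.0166,0.011]},
  {"translation": [0.0417,0.0166,0.011]},
  {"translation": [0.0417,0.0166,0.011]},
])

```text
invalid input
```

Emit:
play_rows([
  {"translation": [0.0417,0.0166,0.011]},
  {"translation": [0.0417,0.0166,0.011]},
  {"translation": [0.0417,0.0166,0.011]},
  {"translation": [0.0417,0.0166,0.011]},
  {"translation": [0.0417,0.0166,0.011]},
])

```text
invalid input
```

Run:
```python
from h import *
C=cal("wrist"); im=bot.read_camera("wrist"); s=bot.read_state(); print(s["tool_pos"],s["tcp_rot"])
p=s["tool_pos"]
for n,c,d in(("68",(.4267,-.2047),.068),):
    a=np.linspace(0,2*np.pi,40); q=proj("wrist",np.c_[c[0]+d/2*np.cos(a),c[1]+d/2*np.sin(a),0*a+.028],C)
    cv2.polylines(im,[q.astype(int)],True,(0,255,0),1)
print(C[2],-C[2].T@C[3])
cv2.imwrite("pics/w1.png",im)
```

```text
[ 0.26074789 -0.62222173  0.2306233 ] [-2.22199932e+00 -2.21946043e+00 -6.85289774e-04]
[[ 9.99999849e-01  4.20942889e-04  3.53697242e-04]
 [ 2.99301748e-04 -9.56408032e-01  2.92033538e-01]
 [ 4.61208324e-04 -2.92033388e-01 -9.56408013e-01]] [ 0.26040526 -0.54813022  0.37371574]
```

View pics/w1.png

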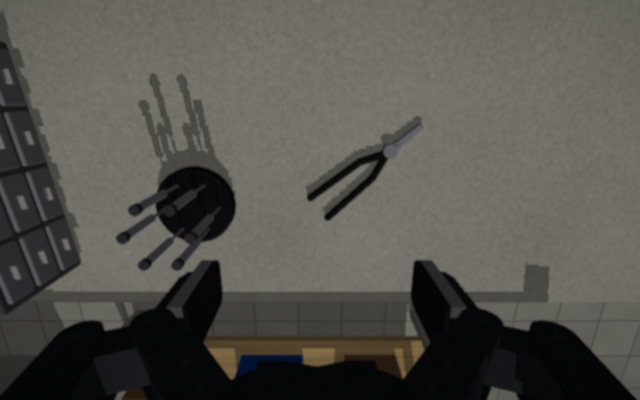

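The moves were refused because every row needs a "spin". The picture shows only the bare bench, with the finger tips at about (205,270) and (430,270). I'll resend the move with spin.

Emit:
play_rows([
  {"translation": [0.0417,0.0166,0.011],"spin": 0},
  {"translation": [0.0417,0.0166,0.011],"spin": 0},
  {"translation": [0.0417,0.0166,0.011],"spin": 0},
  {"translation": [0.0417,0.0166,0.011],"spin": 0},
  {"translation": [0.0417,0.0166,0.011],"spin": 0},
])

```text
time: 2.15
tool_pos: [0.3442, -0.4123, 0.1758]
tcp_rot: [2.224, 2.219, 0.0]
wrist_force: [1.5, 0.6, 0.0]
width: 1.0
```

Emit:
play_rows([
  {"translation": [0.0417,0.0166,0.011],"spin": 0},
  {"translation": [0.0417,0.0166,0.011],"spin": 0},
  {"translation": [0.0417,0.0166,0.011],"spin": 0},
  {"translation": [0.0417,0.0166,0.011],"spin": 0},
  {"translation": [0.0417,0.0166,0.011],"spin": 0},
])

```text
time: 2.65
tool_pos: [0.4273, -0.2039, 0.121]
tcp_rot: [2.223, 2.219, 0.0]
wrist_force: [0.3, 0.3, -0.2]
width: 1.0
```

Emit:
play_rows([
  {"translation": [0,0,0],"spin": 0},
  {"translation": [0,0,0],"spin": 0},
])

```text
time: 2.85
tool_pos: [0.427, -0.2045, 0.1209]
tcp_rot: [-2.219, -2.223, 0.001]
wrist_force: [0.2, -0.4, 0.1]
width: 1.006
```

```bash
cat > w.py <<'E'
import sys
from h import *
C=cal("wrist"); im=bot.read_camera("wrist"); s=bot.read_state(); print(s["time"],s["tool_pos"],s["tcp_rot"])
for c,d,z in(((.4267,-.2047),.068,.028),((.4674,-.070),.038,.028),((.4383,.0508),.048,.028),((.4588,.1861),.058,.028),
 ((.6366,.1805),.076,.011),((.6343,.0764),.076,.011),((.6371,-.0227),.076,.011),((.6417,-.1285),.076,.011)):
    a=np.linspace(0,2*np.pi,40); X=np.c_[c[0]+d/2*np.cos(a),c[1]+d/2*np.sin(a),0*a+z]
    if (X@C[2][2]+C[3][2]).min()<.05: continue
    q=proj("wrist",X,C)
    cv2.polylines(im,[q.astype(int)],True,(0,255,0),1)
cv2.imwrite(sys.argv[1],im)
E
python3 w.py pics/w2.png
```

```text
2.9 [ 0.42711165 -0.20569488  0.1214339 ] [ 2.22054469e+00  2.22168268e+00 -6.37044478e-04]
```

View pics/w2.png

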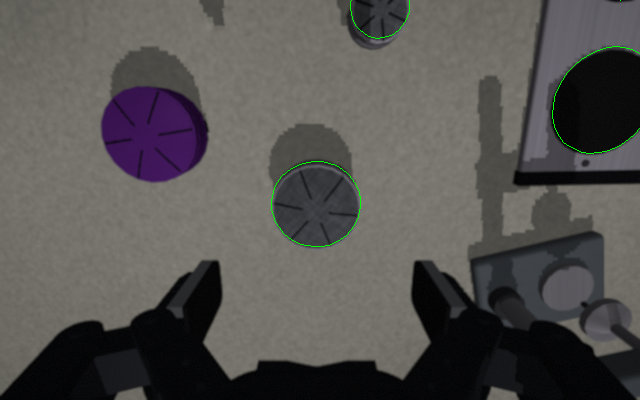

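The wrist view agrees with the top measurement: lap_68 is at (316,205), centred between the fingers, and the outlines match to about 1 mm. Descending.

Emit:
play_rows([
  {"translation": [0,0,0.04],"spin": 0},
  {"translation": [0,0,0.04],"spin": 0},
  {"translation": [0,0,0.025],"spin": 0},
  {"translation": [0,0,0.015],"spin": 0},
  {"translation": [0,0,0.006],"spin": 0},
])

```text
time: 3.4
tool_pos: [0.4255, -0.2067, -0.0062]
tcp_rot: [-2.223, -2.216, 0.002]
wrist_force: [-0.5, -0.2, -0.1]
width: 1.001
```

Emit:
play_rows([
  {"translation": [0,0,0],"spin": 0},
  {"translation": [0,0,0],"spin": 0},
  {"translation": [0,0,0],"spin": 0},
  {"translation": [0,0,0],"spin": 0},
  {"translation": [0,0,0],"spin": 0},
], jaw=-0.2)

```text
time: 3.9
tool_pos: [0.4277, -0.2063, -0.0038]
tcp_rot: [2.22, 2.22, 0.0]
wrist_force: [-1.4, -1.6, 1.2]
width: 0.776
```

Emit:
play_rows([
  {"translation": [0,0,-0.01],"spin": 0},
  {"translation": [0,0,-0.03],"spin": 0},
  {"translation": [0,0,-0.04],"spin": 0},
  {"translation": [0,0,0],"spin": 0},
], jaw=-1)

```text
time: 4.3
tool_pos: [0.4313, -0.2077, 0.0811]
tcp_rot: [2.214, 2.214, 0.005]
wrist_force: [1.2, -0.4, -2.0]
width: 0.778
```

Emit:
play_rows([
  {"translation": [0.02,0.011,0],"spin": 0},
  {"translation": [0.04,0.022,0],"spin": 0},
  {"translation": [0.04,0.022,0],"spin": 0},
  {"translation": [0.04,0.022,0],"spin": 0},
  {"translation": [0.04,0.022,0],"spin": 0},
])

```text
time: 4.8
tool_pos: [0.5257, -0.0237, 0.0746]
tcp_rot: [-2.221, -2.22, 0.001]
wrist_force: [1.3, -0.6, -2.9]
width: 0.779
```

Emit:
play_rows([
  {"translation": [0.04,0.022,0],"spin": 0},
  {"translation": [0.04,0.022,0],"spin": 0},
  {"translation": [0.04,0.022,0],"spin": 0},
  {"translation": [0.04,0.022,0],"spin": 0},
  {"translation": [0.04,0.0196,0],"spin": 0},
])

```text
time: 5.3
tool_pos: [0.6335, 0.1762, 0.0741]
tcp_rot: [-2.221, -2.221, 0.002]
wrist_force: [0.6, -0.5, -3.1]
width: 0.771
```

Emit:
play_rows([
  {"translation": [0.0055,0.003,0],"spin": 0},
  {"translation": [0,0,0],"spin": 0},
  {"translation": [0,0,0],"spin": 0},
])

```text
time: 5.6
tool_pos: [0.6351, 0.179, 0.074]
tcp_rot: [-2.221, -2.221, 0.004]
wrist_force: [0.0, -1.0, -3.1]
width: 0.777
```

```bash
python3 w.py pics/w3.png
```

```text
5.65 [0.63519144 0.17852097 0.07425373] [-2.22163789 -2.21968957  0.00394939]
```

View pics/w3.png

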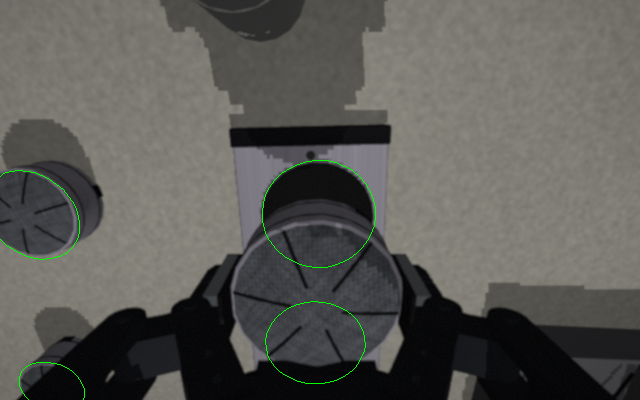

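lap_68 is held level over rest_1: its rim is centred at (317,290), and the weight reads about 3 N. Lowering it slowly.

Emit:
play_rows([
  {"translation": [0.002,0.001,0.02],"spin": 0},
  {"translation": [0,0,0.025],"spin": 0},
  {"translation": [0,0,0.012],"spin": 0},
  {"translation": [0,0,0.006],"spin": 0},
  {"translation": [0,0,0.003],"spin": 0},
])

```text
time: 6.15
tool_pos: [0.6372, 0.1809, 0.0088]
tcp_rot: [-2.222, -2.22, 0.002]
wrist_force: [0.0, -0.3, -2.3]
width: 0.778
```

Emit:
play_rows([
  {"translation": [0,0,0.001],"spin": 0},
  {"translation": [0,0,0.001],"spin": 0},
  {"translation": [0,0,0],"spin": 0},
])

```text
time: 6.45
tool_pos: [0.6384, 0.182, 0.0082]
tcp_rot: [2.221, 2.221, 0.002]
wrist_force: [0.1, 0.6, -1.7]
width: 0.776
```

Emit:
play_rows([
  {"translation": [0,0,0.001],"spin": 0},
  {"translation": [0,0,0.001],"spin": 0},
  {"translation": [0,0,0],"spin": 0},
])

```text
time: 6.75
tool_pos: [0.6384, 0.1821, 0.0072]
tcp_rot: [2.221, 2.221, 0.002]
wrist_force: [-1.9, -0.4, 5.2]
width: 0.78
```

Emit:
play_rows([
  {"translation": [0,0,0],"spin": 0},
  {"translation": [0,0,0],"spin": 0},
  {"translation": [0,0,0],"spin": 0},
  {"translation": [0,0,0],"spin": 0},
  {"translation": [0,0,0],"spin": 0},
], jaw=1)

```text
time: 7.25
tool_pos: [0.6376, 0.1819, 0.0052]
tcp_rot: [-2.222, -2.221, 0.0]
wrist_force: [-0.8, 0.3, 0.4]
width: 1.004
```

Emit:
play_rows([
  {"translation": [0,0,-0.015],"spin": 0},
  {"translation": [0,0,-0.035],"spin": 0},
  {"translation": [0,-0.025,-0.035],"spin": 0},
  {"translation": [0,-0.045,0],"spin": 0},
  {"translation": [0,-0.045,0],"spin": 0},
])

```text
time: 7.75
tool_pos: [0.524, 0.1824, 0.0936]
tcp_rot: [2.221, 2.219, 0.008]
wrist_force: [-0.3, 1.5, -0.0]
width: 0.999
```

Emit:
play_rows([
  {"translation": [0.004,-0.045,0],"spin": 0},
  {"translation": [0,-0.0188,0],"spin": 0},
  {"translation": [0,0,0],"spin": 0},
  {"translation": [0,0,0],"spin": 0},
])

```text
time: 8.15
tool_pos: [0.4599, 0.1863, 0.0917]
tcp_rot: [2.22, 2.221, 0.004]
wrist_force: [0.7, 0.2, -0.5]
width: 1.0
```

```bash
python3 w.py pics/w4.png
python3 - <<'E'
from h import *
im=bot.read_camera("top"); C=cal("top")
q=proj("top",[[.6366,.1805,.011]],C)[0].astype(int)
for c,d,z in(((.6366,.1805),.068,.039),((.6366,.1805),.076,.011)):
    a=np.linspace(0,2*np.pi,60); p=proj("top",np.c_[c[0]+d/2*np.cos(a),c[1]+d/2*np.sin(a),0*a+z],C)
    cv2.polylines(im,[np.round(p*16).astype(int)],True,(0,255,0),1,shift=4)
t=cv2.resize(im[q[1]-50:q[1]+50,q[0]-60:q[0]+60],None,fx=4,fy=4); w=cv2.imread("pics/w4.png")[100:400:]
w=cv2.resize(w,(400,188)); o=np.zeros((400,800,3),np.uint8); o[:,:400]=t[:,40:440]; o[:188,400:]=w; cv2.imwrite("pics/c4.png",o)
E
```

```text
8.2 [0.46061335 0.18631651 0.09160748] [2.22060768 2.22014097 0.00435186]
```

View pics/c4.png

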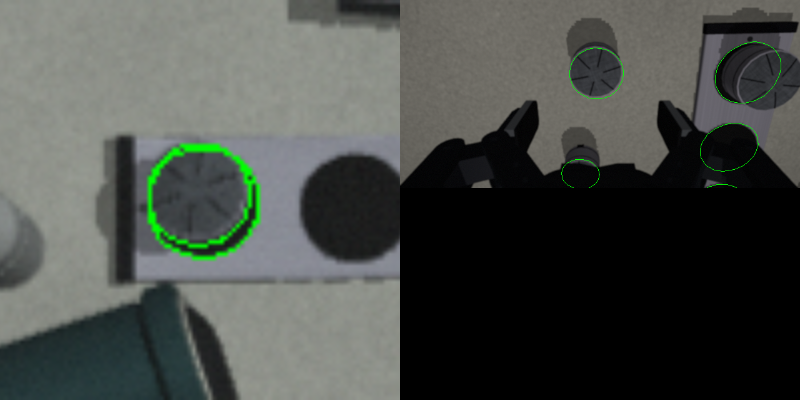

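lap_68 sits on rest_1 within about 2 mm of centre, and lap_58 is centred between the fingers (wrist view, about (314,217)). Picking it up and carrying it to rest_2.

Emit:
play_rows([
  {"translation": [0,-0.001,0.035],"spin": 0},
  {"translation": [0,0,0.03],"spin": 0},
  {"translation": [0,0,0.02],"spin": 0},
  {"translation": [0,0,0.0095],"spin": 0},
  {"translation": [0,0,0],"spin": 0},
])

```text
time: 8.75
tool_pos: [0.4577, 0.1855, -0.0055]
tcp_rot: [-2.222, -2.22, 0.004]
wrist_force: [-0.0, -0.5, 0.3]
width: 1.0
```

Emit:
play_rows([
  {"translation": [0,0,0],"spin": 0},
  {"translation": [0,0,0],"spin": 0},
  {"translation": [0,0,0],"spin": 0},
  {"translation": [0,0,0],"spin": 0},
  {"translation": [0,0,0],"spin": 0},
], jaw=-1)

```text
time: 9.25
tool_pos: [0.4594, 0.1864, -0.0025]
tcp_rot: [2.221, 2.22, 0.005]
wrist_force: [-1.5, 0.6, 5.5]
width: 0.664
```

Emit:
play_rows([
  {"translation": [0,0,-0.01],"spin": 0},
  {"translation": [0,0,-0.03],"spin": 0},
  {"translation": [0,0,-0.04],"spin": 0},
  {"translation": [0,0,0],"spin": 0},
  {"translation": [0,0,0],"spin": 0},
])

```text
time: 9.75
tool_pos: [0.4589, 0.1863, 0.0774]
tcp_rot: [2.221, 2.22, 0.005]
wrist_force: [-0.5, 0.2, -1.8]
width: 0.662
```

Emit:
play_rows([
  {"translation": [-0.015,0.025,0],"spin": 0},
  {"translation": [-0.025,0.04,0],"spin": 0},
  {"translation": [-0.025,0.04,0],"spin": 0},
  {"translation": [-0.025,0.04,0],"spin": 0},
  {"translation": [-0.015,0.025,0],"spin": 0},
])

```text
time: 10.25
tool_pos: [0.629, 0.0787, 0.0737]
tcp_rot: [-2.222, -2.219, 0.003]
wrist_force: [0.1, 0.8, -1.5]
width: 0.66
```

Emit:
play_rows([
  {"translation": [-0.005,0.0054,0],"spin": 0},
  {"translation": [0,0,0],"spin": 0},
  {"translation": [0,0,0],"spin": 0},
])

```text
time: 10.55
tool_pos: [0.6309, 0.0761, 0.0739]
tcp_rot: [-2.22, -2.219, 0.005]
wrist_force: [-0.4, -0.0, -2.5]
width: 0.659
```

Emit:
play_rows([
  {"translation": [0,0.0025,0.02],"spin": 0},
  {"translation": [0,0,0.022],"spin": 0},
  {"translation": [0,0,0.012],"spin": 0},
  {"translation": [0,0,0.006],"spin": 0},
  {"translation": [0,0,0.003],"spin": 0},
])

```text
time: 11.05
tool_pos: [0.6347, 0.0764, 0.0121]
tcp_rot: [-2.22, -2.221, 0.002]
wrist_force: [1.7, 0.7, -1.6]
width: 0.663
```

Emit:
play_rows([
  {"translation": [0,0,0.001],"spin": 0},
  {"translation": [0,0,0.001],"spin": 0},
  {"translation": [0,0,0],"spin": 0},
])

```text
time: 11.35
tool_pos: [0.6364, 0.0759, 0.0116]
tcp_rot: [2.221, 2.22, 0.002]
wrist_force: [-0.1, -0.4, -2.0]
width: 0.662
```

Emit:
play_rows([
  {"translation": [0,-0.001,0.001],"spin": 0},
  {"translation": [0,0,0.001],"spin": 0},
  {"translation": [0,0,0.001],"spin": 0},
  {"translation": [0,0,0],"spin": 0},
])

```text
time: 11.75
tool_pos: [0.6349, 0.0758, 0.0086]
tcp_rot: [2.222, 2.221, 0.0]
wrist_force: [-2.1, 0.1, 3.7]
width: 0.657
```

Emit:
play_rows([
  {"translation": [0,0,0],"spin": 0},
  {"translation": [0,0,0],"spin": 0},
  {"translation": [0,0,0],"spin": 0},
  {"translation": [0,0,0],"spin": 0},
  {"translation": [0,0,0],"spin": 0},
], jaw=1)

```text
time: 12.25
tool_pos: [0.6348, 0.0759, 0.0077]
tcp_rot: [2.222, 2.221, 0.0]
wrist_force: [1.0, -0.6, -0.0]
width: 1.004
```

Emit:
play_rows([
  {"translation": [0,0,-0.015],"spin": 0},
  {"translation": [0,0,-0.035],"spin": 0},
  {"translation": [0,-0.025,-0.035],"spin": 0},
  {"translation": [-0.01,-0.045,0],"spin": 0},
  {"translation": [-0.01,-0.045,0],"spin": 0},
])

```text
time: 12.75
tool_pos: [0.5211, 0.056, 0.096]
tcp_rot: [2.218, 2.219, 0.007]
wrist_force: [-1.0, 0.3, 0.3]
width: 1.002
```

Emit:
play_rows([
  {"translation": [-0.005,-0.045,0],"spin": 0},
  {"translation": [0,-0.035,0],"spin": 0},
  {"translation": [0,0,0],"spin": 0},
  {"translation": [0,0,0],"spin": 0},
])

```text
time: 13.15
tool_pos: [0.4401, 0.0509, 0.094]
tcp_rot: [2.22, 2.22, 0.003]
wrist_force: [1.1, -0.1, 0.4]
width: 0.995
```

```bash
python3 w.py pics/w5.png
```

```text
13.2 [0.44133796 0.05099705 0.09423876] [2.22001413 2.21951226 0.0041478 ]
```

View pics/w5.png

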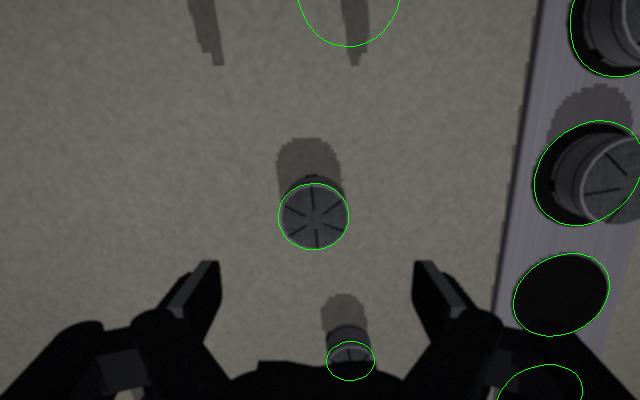

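lap_48 is at (314,216), matching its prediction and centred between the fingers. lap_58 and lap_68 stand on their rests at the right. Picking up lap_48 for rest_3.

Emit:
play_rows([
  {"translation": [0,-0.002,0.035],"spin": 0},
  {"translation": [0,0,0.03],"spin": 0},
  {"translation": [0,0,0.02],"spin": 0},
  {"translation": [0,0,0.008],"spin": 0},
  {"translation": [0,0,0],"spin": 0},
])

```text
time: 13.7
tool_pos: [0.4382, 0.0509, -0.0009]
tcp_rot: [-2.221, -2.22, 0.002]
wrist_force: [-0.7, -0.6, -0.1]
width: 0.999
```

Emit:
play_rows([
  {"translation": [0,0,0],"spin": 0},
  {"translation": [0,0,0],"spin": 0},
  {"translation": [0,0,0],"spin": 0},
  {"translation": [0,0,0],"spin": 0},
  {"translation": [0,0,0],"spin": 0},
], jaw=-1)

```text
time: 14.2
tool_pos: [0.4392, 0.051, 0.0014]
tcp_rot: [2.221, 2.22, 0.003]
wrist_force: [-0.8, 0.4, 5.4]
width: 0.544
```

Emit:
play_rows([
  {"translation": [0,0,0],"spin": 0},
  {"translation": [0,0,0],"spin": 0},
])

```text
time: 14.4
tool_pos: [0.4392, 0.051, 0.0014]
tcp_rot: [2.221, 2.22, 0.003]
wrist_force: [-1.3, -0.9, 5.5]
width: 0.545
```

Emit:
play_rows([
  {"translation": [0,0,-0.01],"spin": 0},
  {"translation": [0,0,-0.03],"spin": 0},
  {"translation": [0,0,-0.04],"spin": 0},
  {"translation": [0,0,0],"spin": 0},
  {"translation": [0,0,0],"spin": 0},
])

```text
time: 14.9
tool_pos: [0.4389, 0.051, 0.0815]
tcp_rot: [2.22, 2.219, 0.004]
wrist_force: [-0.6, 0.4, -2.3]
width: 0.546
```

Emit:
play_rows([
  {"translation": [-0.01,0.025,0],"spin": 0},
  {"translation": [-0.015,0.04,0],"spin": 0},
  {"translation": [-0.015,0.04,0],"spin": 0},
  {"translation": [-0.015,0.04,0],"spin": 0},
  {"translation": [-0.015,0.04,0],"spin": 0},
])

```text
time: 15.4
tool_pos: [0.6223, -0.0197, 0.0773]
tcp_rot: [-2.219, -2.219, 0.004]
wrist_force: [0.7, -0.0, -1.5]
width: 0.54
```

Emit:
play_rows([
  {"translation": [-0.0037,0.015,0],"spin": 0},
  {"translation": [0,0,0],"spin": 0},
  {"translation": [0,0,0],"spin": 0},
])

```text
time: 15.7
tool_pos: [0.6356, -0.0227, 0.0774]
tcp_rot: [-2.219, -2.218, 0.005]
wrist_force: [-1.4, 0.1, -1.7]
width: 0.542
```

Emit:
play_rows([
  {"translation": [0,0,0.02],"spin": 0},
  {"translation": [0,0,0.022],"spin": 0},
  {"translation": [0,0,0.012],"spin": 0},
  {"translation": [0,0,0.006],"spin": 0},
  {"translation": [0,0,0],"spin": 0},
])

```text
time: 16.2
tool_pos: [0.6361, -0.0225, 0.0186]
tcp_rot: [-2.22, -2.22, 0.003]
wrist_force: [-1.0, -0.5, -2.9]
width: 0.541
```

Emit:
play_rows([
  {"translation": [0,0.001,0.003],"spin": 0},
  {"translation": [0,0,0.0015],"spin": 0},
  {"translation": [0,0,0.001],"spin": 0},
  {"translation": [0,0,0.001],"spin": 0},
  {"translation": [0,0,0],"spin": 0},
])

```text
time: 16.7
tool_pos: [0.6388, -0.0229, 0.0134]
tcp_rot: [2.222, 2.221, 0.0]
wrist_force: [-0.3, 0.1, -2.0]
width: 0.545
```

Emit:
play_rows([
  {"translation": [0,-0.001,0.001],"spin": 0},
  {"translation": [0,0,0.001],"spin": 0},
  {"translation": [0,0,0],"spin": 0},
])

```text
time: 17.0
tool_pos: [0.638, -0.0229, 0.0125]
tcp_rot: [2.221, 2.221, 0.0]
wrist_force: [-3.1, 0.3, 4.8]
width: 0.539
```

Emit:
play_rows([
  {"translation": [0,0,0],"spin": 0},
  {"translation": [0,0,0],"spin": 0},
  {"translation": [0,0,0],"spin": 0},
  {"translation": [0,0,0],"spin": 0},
  {"translation": [0,0,0],"spin": 0},
], jaw=1)

```text
time: 17.5
tool_pos: [0.6377, -0.0229, 0.0112]
tcp_rot: [-2.222, -2.221, 0.0]
wrist_force: [-0.3, -1.3, -0.6]
width: 1.003
```

Emit:
play_rows([
  {"translation": [0,0,-0.015],"spin": 0},
  {"translation": [0,0,-0.035],"spin": 0},
  {"translation": [0,-0.025,-0.035],"spin": 0},
  {"translation": [-0.015,-0.045,0],"spin": 0},
  {"translation": [-0.015,-0.045,0],"spin": 0},
])

```text
time: 18.0
tool_pos: [0.524, -0.0531, 0.0995]
tcp_rot: [2.217, 2.219, 0.005]
wrist_force: [-0.2, -0.4, -0.2]
width: 0.998
```

Emit:
play_rows([
  {"translation": [-0.015,-0.045,0],"spin": 0},
  {"translation": [-0.002,-0.01,0],"spin": 0},
  {"translation": [0,0,0],"spin": 0},
  {"translation": [0,0,0],"spin": 0},
])

```text
time: 18.4
tool_pos: [0.4697, -0.07, 0.0977]
tcp_rot: [2.22, 2.219, 0.004]
wrist_force: [0.9, 0.5, 0.2]
width: 0.999
```

```bash
python3 w.py pics/w6.png
```

```text
18.45 [ 0.47006106 -0.06987165  0.09756719] [2.21974922 2.21942783 0.00320593]
```

View pics/w6.png

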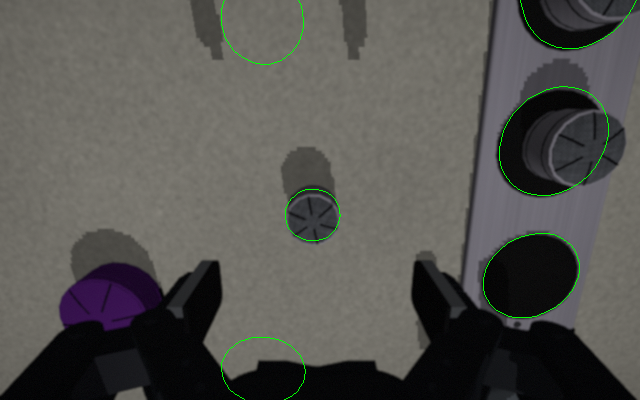

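lap_38 is at (313,215), on its prediction. The purple look-alike at (110,295) is clear of the fingers. Picking up lap_38.

Emit:
play_rows([
  {"translation": [0,-0.0025,0.035],"spin": 0},
  {"translation": [0,0,0.03],"spin": 0},
  {"translation": [0,0,0.02],"spin": 0},
  {"translation": [0,0,0.0075],"spin": 0},
  {"translation": [0,0,0],"spin": 0},
])

```text
time: 18.95
tool_pos: [0.4655, -0.0694, 0.0028]
tcp_rot: [-2.22, -2.221, 0.002]
wrist_force: [1.6, -0.1, -0.3]
width: 1.0
```

Emit:
play_rows([
  {"translation": [0,0,0],"spin": 0},
  {"translation": [0,0,0],"spin": 0},
  {"translation": [0,0,0],"spin": 0},
  {"translation": [0,0,0],"spin": 0},
  {"translation": [0,0,0],"spin": 0},
], jaw=-1)

```text
time: 19.45
tool_pos: [0.4664, -0.07, 0.0053]
tcp_rot: [2.221, 2.22, 0.002]
wrist_force: [-0.3, -0.0, 4.7]
width: 0.428
```

Emit:
play_rows([
  {"translation": [0,0,0],"spin": 0},
  {"translation": [0,0,0],"spin": 0},
])

```text
time: 19.65
tool_pos: [0.4664, -0.07, 0.0053]
tcp_rot: [2.22, 2.22, 0.002]
wrist_force: [-1.3, 0.6, 5.7]
width: 0.422
```

Emit:
play_rows([
  {"translation": [0,0,-0.01],"spin": 0},
  {"translation": [0,0,-0.03],"spin": 0},
  {"translation": [0,0,-0.04],"spin": 0},
  {"translation": [0,0,0],"spin": 0},
  {"translation": [0,0,0],"spin": 0},
])

```text
time: 20.15
tool_pos: [0.4664, -0.0701, 0.0856]
tcp_rot: [2.22, 2.219, 0.003]
wrist_force: [-0.2, 0.1, -0.6]
width: 0.423
```

Emit:
play_rows([
  {"translation": [-0.008,0.025,0],"spin": 0},
  {"translation": [-0.0145,0.04,0],"spin": 0},
  {"translation": [-0.0145,0.04,0],"spin": 0},
  {"translation": [-0.0145,0.04,0],"spin": 0},
  {"translation": [-0.007,0.03,0],"spin": 0},
])

```text
time: 20.65
tool_pos: [0.6411, -0.1293, 0.0818]
tcp_rot: [-2.221, -2.219, 0.002]
wrist_force: [1.1, 0.3, -1.0]
width: 0.422
```

Emit:
play_rows([
  {"translation": [0,0.002,0],"spin": 0},
  {"translation": [0,0,0],"spin": 0},
  {"translation": [0,0,0],"spin": 0},
])

```text
time: 20.95
tool_pos: [0.6398, -0.1277, 0.082]
tcp_rot: [-2.219, -2.219, 0.003]
wrist_force: [-0.4, -0.3, -1.2]
width: 0.428
```

Emit:
play_rows([
  {"translation": [0,0,0.02],"spin": 0},
  {"translation": [0,0,0.022],"spin": 0},
  {"translation": [0,0,0.012],"spin": 0},
  {"translation": [0,0,0.006],"spin": 0},
  {"translation": [0,0,0],"spin": 0},
])

```text
time: 21.45
tool_pos: [0.6408, -0.1279, 0.0228]
tcp_rot: [-2.22, -2.22, 0.002]
wrist_force: [-0.4, -0.9, -1.1]
width: 0.427
```

Emit:
play_rows([
  {"translation": [0,0,0.003],"spin": 0},
  {"translation": [0,0,0.0015],"spin": 0},
  {"translation": [0,0,0.001],"spin": 0},
  {"translation": [0,0,0.001],"spin": 0},
  {"translation": [0,0,0],"spin": 0},
])

```text
time: 21.95
tool_pos: [0.6423, -0.1284, 0.0175]
tcp_rot: [2.222, 2.221, 0.0]
wrist_force: [0.5, -0.0, -1.2]
width: 0.421
```

Emit:
play_rows([
  {"translation": [0,0,0.001],"spin": 0},
  {"translation": [0,0,0],"spin": 0},
  {"translation": [0,0,0],"spin": 0},
])

```text
time: 22.25
tool_pos: [0.6424, -0.1284, 0.0164]
tcp_rot: [2.222, 2.221, 0.0]
wrist_force: [0.1, -0.4, -0.9]
width: 0.427
```

Emit:
play_rows([
  {"translation": [0,0,0.001],"spin": 0},
  {"translation": [0,0,0],"spin": 0},
  {"translation": [0,0,0],"spin": 0},
])

```text
time: 22.55
tool_pos: [0.6424, -0.1284, 0.0163]
tcp_rot: [2.222, 2.221, 0.0]
wrist_force: [-3.6, 0.5, 5.2]
width: 0.425
```

Emit:
play_rows([
  {"translation": [0,0,0],"spin": 0},
  {"translation": [0,0,0],"spin": 0},
  {"translation": [0,0,0],"spin": 0},
  {"translation": [0,0,0],"spin": 0},
  {"translation": [0,0,0],"spin": 0},
], jaw=1)

```text
time: 23.05
tool_pos: [0.6421, -0.1284, 0.0151]
tcp_rot: [-2.222, -2.221, 0.0]
wrist_force: [-0.1, 0.3, 0.1]
width: 1.0
```

Emit:
play_rows([
  {"translation": [0,0,-0.015],"spin": 0},
  {"translation": [0,0,-0.035],"spin": 0},
  {"translation": [0,-0.025,-0.04],"spin": 0},
  {"translation": [0,-0.045,-0.02],"spin": 0},
  {"translation": [0,-0.045,-0.02],"spin": 0},
])

```text
time: 23.55
tool_pos: [0.5274, -0.1286, 0.1483]
tcp_rot: [2.219, 2.219, 0.003]
wrist_force: [0.2, -0.9, 0.1]
width: 1.004
```

Emit:
play_rows([
  {"translation": [-0.04,-0.015,0],"spin": 0},
  {"translation": [-0.045,0,0],"spin": 0},
  {"translation": [-0.045,0,0],"spin": 0},
  {"translation": [-0.045,0,0],"spin": 0},
  {"translation": [-0.045,0,0],"spin": 0},
])

```text
time: 24.05
tool_pos: [0.5122, -0.3503, 0.147]
tcp_rot: [2.22, 2.22, 0.001]
wrist_force: [0.9, 1.2, 0.9]
width: 0.997
```

Emit:
play_rows([
  {"translation": [0,0,0],"spin": 0},
  {"translation": [0,0,0],"spin": 0},
  {"translation": [0,0,0],"spin": 0},
])

```text
time: 24.35
tool_pos: [0.512, -0.3474, 0.1457]
tcp_rot: [-2.221, -2.221, -0.001]
wrist_force: [0.1, 0.2, -1.4]
width: 1.0
```

Run:
```python
from h import *
im=bot.read_camera("top"); C=cal("top"); sc=bot.read_camera("scene"); print(bot.read_state()["time"])
x0,y0=180,100; vis=cv2.resize(im[y0:y0+100,x0:x0+260],None,fx=3,fy=3,interpolation=cv2.INTER_CUBIC)
for c,d in(((.6366,.1805),.068),((.6343,.0764),.058),((.6371,-.0227),.048),((.6417,-.1285),.038)):
    a=np.linspace(0,2*np.pi,60); p=proj("top",np.c_[c[0]+d/2*np.cos(a),c[1]+d/2*np.sin(a),0*a+.039],C)
    cv2.polylines(vis,[((p-[x0,y0]+.5)*3).round().astype(int)],True,(0,255,0),1)
s=cv2.resize(sc[170:310,120:510],(780,280)); cv2.imwrite("pics/fin.png",np.vstack([vis,s]))
```

```text
24.45
```

View pics/fin.png

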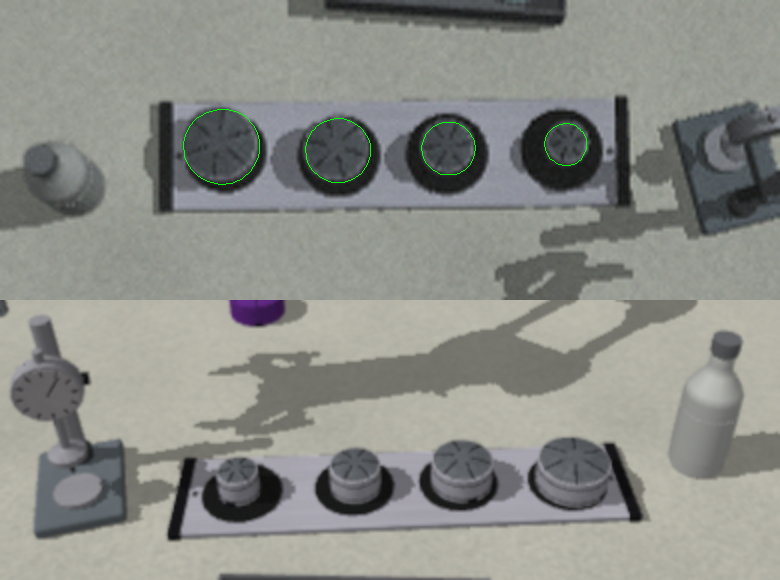

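All four laps match the predicted centred rims within about 2 mm, upright and in the right order. The gauge and bottle stand where they did, and the gripper is clear. Handing in.

```bash
python3 -c "
from workcell import bot
print(bot.finish_job())"
```

```text
the job is handed in; nothing more can be done
None
```

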